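# Start the lock screw at the bottom of the mixer's well

### The arm

A 6-joint arm with a two-finger parallel gripper is mounted at the origin on a cart in front of the work surface, level with it; the furniture and walls round the work are solid. World frame = base frame: x ahead of the robot, y to its left, z up, the work surface at z = 0. Lengths are in m, angles in rad, forces in N, time in s.
With the tool pointing down it reaches from about 0.35 to 0.775 m from the base axis. Payload 7.3 kg.
Tool frame: the origin (TCP) lies at the centre of the arm's flange, where the gripper is bolted on; the fingertips stand 178 mm ahead of it and the grasp point (between the pads) lies 159 mm ahead of it (tip_extent is the distance from the TCP to the fingertips, in m); z points along the fingers, y is the line along which they close (so a half turn about z gives the same grasp; the last joint's range is limited). The gripper opens to 92 mm and grips with 3 to 60 N. Pads are 19 mm wide; open, the fingers measure 130 mm over their backs; the gripper's body (75 mm by 190 mm) begins 47 mm behind the grasp point.
Start: joints at [-1.314, 0.342, 1.524, -0, 1.275, -0.146], TCP at [0.206, -0.483, 0.405] pointing down, gripper open.
Joint ranges: [-2.53, 2.53], [-0.77, 2.02], [0.04, 2.7], [-1, 4.14], [0.28, 2.66], [-3.11, 3.11]. Speed limits (rad/s): [2.57, 2.57, 3.14, 3.14, 3.14, 3.14].

### API

Orientations are given as [roll, pitch, yaw] about the fixed x, y, z axes, in that order (R = Rz(yaw) Ry(pitch) Rx(roll)).
In Python, from cell import * gives the robot as it stands.
- The arm moves only by the tool arm_command, never from a script. Its arguments are lists of equal length, an entry for each row: "xyz": the shift along the world's x, y, z in mm, a list of three; "spin": the turn about the world's z in degrees. In form: {"xyz": [[tx, ty, tz], ...], "spin": [spin, ...]}. A call has 1 to 20 rows; each row shifts and turns the commanded pose from where the row before left it; what a row does not reach is not made up. A row lasts 1/10 s, in which the tool goes at most 50 mm and 8.59 degrees, less where a joint would pass 70% of its speed; a pose out of reach is approached as far as the arm can. A call with a gripper value outside its range is refused whole. "jaw" is the opening, from -1 (shut) to 1 (fully open), set as the call begins (left out, the last holds). The fingers move at their own pace and stop on an object; "squeeze" is the grip in N (left out, the last holds). Time passes only in rows, so rows that do not move let the fingers close. It gives the time, the measured TCP pose, the force, the opening and the grip force at its end, in the units of the state.
- observe(): the state, without advancing time (a new reading comes with each control period).
- read_camera(name): name is "side" or "top" or "wrist"; returns a dict with "img" (400x640x3 uint8, red, green, blue), "depth" (400x640 float32, m along the optical axis (not along the pixel's ray), 0 where there is no reading), "fx", "fy", "cx", "cy" (pixels), "world_from_camera" (4x4, takes a point from camera to world coordinates). Camera axes: x right, y up, looking along -z (the intrinsics and any distortion apply to the point x, -y, -z); pixel columns grow to the right and rows downward; lengths in m; the calibration is good to about 2 mm. The wrist camera is an equidistant fisheye: a pixel r from the principal point sees the ray r / f radians off the axis. A picture is of the moment at which its call begins.
- hand_in(): hands the job in; it is judged then, once.
The state is a dict: "time": time; "qpos": joint angles; "qvel": joint speeds; "joint_efforts": joint torques, N m; "tool_pos": TCP position; "tool_rot": TCP orientation; "contact_force": force on the tool from outside, world axes, zero at the start; "torque": the same for the moment, N m; "opening": finger opening in m; "grip_force": force on a finger pad.
Only numpy, scipy, OpenCV 4.12 (cv2) and the standard library are available. Lean on these libraries where they do the work, as an engineer would, in place of code of your own. Each camera call takes 0.05 s, during which the arm holds its last target. There are 200 camera calls.

### The job

Take the orange-headed lock screw out of its stand, lower it upright down the deep well of the white mixer base with its flat head in line with the two red marks until its foot stands on the bottom, then give it a quarter turn clockwise (seen from above) so that its threads catch and the head lies across the marks. Let go of it there, standing upright, and leave the blue-headed pin in its stand.

Things in the scene. Friction and masses are not known exactly. Their poses are not given: they have to be found in the camera images.
- lock_screw: Steel screw, 135 mm tall, 0.12 kg, upright in a grey stand 58 mm tall (lifts straight out). Origin: centre of its foot's underside, z up the screw, x along the flat orange head. Head 44 mm (x) by 10 mm (y, grip across), 105 to 135 mm above origin. Shank 12 mm, two collars 32 and 36 mm across. At the foot two thread wings, 34 mm over the tips along x, 6 mm wide and high. Half a turn is no matter.
- drive_base: Fixed white mixer base, 150 x 150 mm, deck 78 mm high. Origin: centre of its underside, on the well's axis; z up. Two red marks on the deck lie along its x axis, one either side of the well. Well: 46 mm across, mouth 100 mm above the origin with its last 14 mm flared to 62 mm inside (73 mm outside); flat bottom 10 mm above the origin.
- well_bottom (a point): Centre of the well's floor; axes as drive_base. Two ledges stand in from the wall at +y and -y, 29 mm apart, undersides 9 mm, tops 15 mm above the floor. The screw's wings pass between them with the head within 30 deg of x (the marks); a quarter turn clockwise puts them under the ledges. Little friction; stops end the turn at about 100 deg clockwise, and block it anticlockwise.
- plain_pin: Bystander: a pin of the same size with a blue head and no wings, upright in a second stand like the first; which stand is nearer the middle varies. Origin and axes as for lock_screw. It stays where it is.

How it is judged:
On the way:
1. the lock screw's foot is at the bottom of the well, between the ledges, its head still in line with the marks within 35 degrees (horizontal distance between lock_screw and drive_base below 0.01 m and z of lock_screw in the frame of drive_base below 0.018 m and angle between lock_screw's own z axis and vertical below 0.2 rad and angle between the x axis of lock_screw and the x axis of drive_base, either way round below 0.61 rad), for 0.05 s.
At the end, for the whole second after the job is handed in: The lock screw stands at rest at the bottom of the well (foot within 10 mm of the well's axis and within 6 mm of the bottom), upright within 10 degrees, its head across the marks within 25 degrees (wings under the ledges), released; the blue-headed pin is within 30 mm of where it started (horizontal distance between lock_screw and drive_base below 0.01 m and z of lock_screw in the frame of drive_base below 0.016 m and angle between lock_screw's own z axis and vertical below 0.18 rad and angle between the x axis of lock_screw and the y axis of drive_base, either way round below 0.45 rad and linear speed of lock_screw below 0.03 m/s and distance of plain_pin from where it was at the start of the episode below 0.03 m); the robot touches nothing.
It fails at once if the blue-headed pin is taken or knocked out of its stand (moved more than 30 mm) (distance of plain_pin from where it was at the start of the episode above 0.03 m).
It also fails if it takes over 42 s, if anything falls off the work surface, if the arm or the gripper's body presses on something with over 40 N, if the wrist force passes 120 N, or if a joint passes its speed limit or range.

## Working session

There is one attempt and no reset: what is moved stays moved. The work goes in short steps, Python scripts to look and compute and a tool call to move; the robot and the scene stay as the last step left them, time stands still between calls to the robot, and variables do not carry over. Pictures are saved under pics/ and viewed, at most 10 in all, crops included, and the job is handed in when it is done.

Besides the shell and the picture viewer there is one more tool, called after "Call:" by a JSON object that holds its "op" and its "data", one argument or row to a line. arm_command: Moves the arm, as the interface text tells. Its arguments: {"type":"object","properties":{"xyz":{"type":"array","items":{"type":"array","items":{"type":"number"}}},"spin":{"type":"array","items":{"type":"number"}},"jaw":{"type":"number"},"squeeze":{"type":"number"}},"required":["xyz","spin"]}

```bash
mkdir -p pics
cat > h.py <<'E'
from cell import *
import numpy as np, cv2
def save(c,n,box=None,s=1):
    im=c["img"]
    if box: im=im[box[1]:box[3],box[0]:box[2]]
    cv2.imwrite("pics/"+n,cv2.resize(im[:,:,::-1],None,fx=s,fy=s,interpolation=cv2.INTER_CUBIC))
def cloud(c):
    v,u=np.mgrid[:400,:640]; d=c["depth"]
    p=np.stack([(u-c["cx"])/c["fx"]*d,-(v-c["cy"])/c["fy"]*d,-d],-1)
    T=np.array(c["world_from_camera"]); return p@T[:3,:3].T+T[:3,3]
E
python3 - <<'E'
from h import *
for n in ("top","side"):
    c=read_camera(n); np.save(n+".npy",c,allow_pickle=True); save(c,n+"0.png"); print(n,c["fx"],c["cx"],np.round(c["world_from_camera"],3))
print(observe())
E
```

```text
top 379.78536123866246 321.6257261867824 [[ 0.003  0.998 -0.061  0.401]
 [-1.     0.003  0.006 -0.134]
 [ 0.006  0.061  0.998  0.908]
 [ 0.     0.     0.     1.   ]]
side 453.5975799882098 315.3623406185469 [[ 0.999 -0.033  0.022  0.489]
 [ 0.038  0.661 -0.749 -0.775]
 [ 0.01   0.75   0.662  0.609]
 [ 0.     0.     0.     1.   ]]
{'time': 0.1, 'qpos': array([-1.31400142e+00,  3.42665375e-01,  1.52491629e+00,  7.89821129e-06,
        1.27541163e+00, -1.46011486e-01]), 'qvel': array([-1.18538966e-03, -2.76897769e-03, -2.60035775e-03, -1.39304313e-05,
        1.67181197e-03, -1.72564541e-04]), 'joint_efforts': array([ 1.21259967e-03, -4.32006848e+01, -2.44693476e+01,  7.18639302e-02,
        5.26133215e-02, -4.95519964e-05]), 'tool_pos': array([ 0.20578654, -0.4828594 ,  0.40410971]), 'tool_rot': array([-3.14020801e+00, -2.11256717e-04,  4.02803946e-01]), 'contact_force': array([ 0.28371171,  0.0200482 , -0.68183173]), 'torque': array([ 0.06849739, -0.0005328 , -0.03319089]), 'grip_force': 0.0, 'opening': 0.09129592535280211}
```

View pics/top0.png

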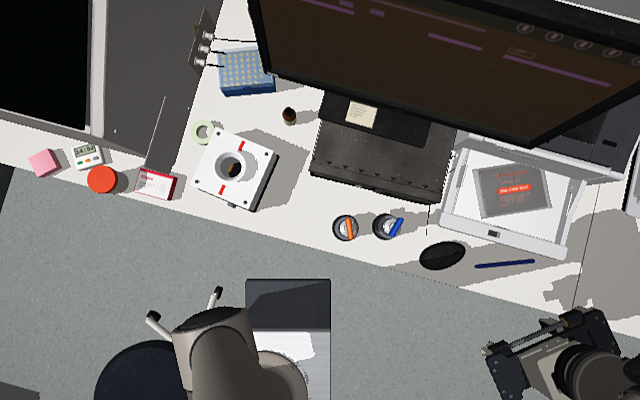

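View pics/side0.png

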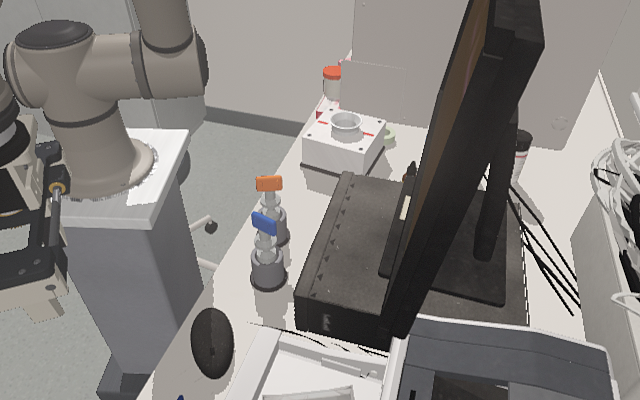

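Top view: orange head at about (348,228), blue head at (396,227), white base centred about (235,167) with red marks near (224,188) and (246,147). The side view shows the same: orange (269,184), blue (264,222), base mouth (346,122). The monitor overhangs beyond.

Run:
```python
from h import *
box={"top":dict(o=(325,205,375,250),b=(375,205,415,250),r=(195,125,280,215)),"side":dict(o=(245,165,295,200),b=(240,200,290,245),r=(300,100,390,150))}
for n in box:
    c=np.load(n+".npy",allow_pickle=True).item(); P=cloud(c); h=cv2.cvtColor(c["img"],cv2.COLOR_RGB2HSV).astype(int)
    H,S,V=h[...,0],h[...,1],h[...,2]
    for k,(x0,y0,x1,y1) in box[n].items():
        m=np.zeros(H.shape,bool); m[y0:y1,x0:x1]=1
        m&=(S>130)&(V>60)&(c["depth"]>0)
        m&= {"o":(H>3)&(H<22),"b":(H>95)&(H<130),"r":(H<6)|(H>172)}[k]
        p=P[m]; zt=np.percentile(p[:,2],95) 
        q=p[np.abs(p[:,2]-zt)<.006] if k!="r" else p[(p[:,2]>.065)&(p[:,2]<.09)]
        (cx,cy),(w,hh),a=cv2.minAreaRect((q[:,:2]*1000).astype(np.float32))
        B=cv2.boxPoints(((cx,cy),(w,hh),a)); e=B[1]-B[0]; f=B[2]-B[1]; e=e if np.hypot(*e)>np.hypot(*f) else f
        print(n,k,m.sum(),"z",np.round(np.percentile(p[:,2],[2,50,98]),3),"c",round(cx,1),round(cy,1),"mean",q[:,:2].mean(0).round(4),"size",round(w,1),round(hh,1),"ang",np.degrees(np.arctan2(e[1],e[0])).round(1))
    # base rim: points z .095-.105 
    r=P[(P[...,2]>.094)&(P[...,2]<.106)&(h[...,1]<60)]
    x0,y0,x1,y1=box[n]["r"]; M=P[y0:y1,x0:x1].reshape(-1,3)
    r=M[(M[:,2]>.094)&(M[:,2]<.106)]
    if len(r)>5: print(" rim",len(r),cv2.minEnclosingCircle((r[:,:2]*1000).astype(np.float32)))
    d=M[(M[:,2]>.074)&(M[:,2]<.083)]; print(" deck",len(d),cv2.minAreaRect((d[:,:2]*1000).astype(np.float32)),np.median(d[:,2]))
c=np.load("top.npy",allow_pickle=True).item(); P=cloud(c)
for u,v in [(330,150),(380,190),(320,135),(300,70),(260,75),(400,120),(250,20),(270,40),(440,160)]: print((u,v),P[v,u].round(3))
save(c,"topz.png",(180,110,440,260),3)
```

```text
top o 112 z [0.124 0.141 0.144] c 392.7 -194.0 mean [ 0.3923 -0.1938] size 42.5 9.8 ang 7.8
top b 132 z [0.118 0.14  0.144] c 396.2 -289.2 mean [ 0.3957 -0.2887] size 9.4 42.7 ang -31.1
top r 64 z [0.076 0.078 0.082] c 525.5 60.3 mean [0.524  0.0612] size 7.8 127.2 ang -22.9
 rim 311 ((524.591796875, 60.958492279052734), 35.672760009765625)
 deck 3100 ((524.4736328125, 60.764373779296875), (140.82574462890625, 139.97373962402344), 67.12387084960938) 0.07706165707675927
side o 360 z [0.118 0.133 0.143] c 394.0 -196.0 mean [ 0.3935 -0.1968] size 39.6 10.4 ang 7.2
side b 52 z [0.12  0.142 0.143] c 397.9 -289.1 mean [ 0.3962 -0.2884] size 5.9 39.2 ang -27.8
side r 32 z [0.005 0.077 0.079] c 525.0 61.4 mean [0.5325 0.0591] size 7.1 126.2 ang -23.7
 rim 219 ((525.5778198242188, 60.13178634643555), 37.68558120727539)
 deck 1854 ((542.5726318359375, 98.3316650390625), (225.9180450439453, 141.2552490234375), 66.87361145019531) 0.0769978877955868
(330, 150) [ 0.562 -0.156  0.093]
(380, 190) [ 0.476 -0.265  0.085]
(320, 135) [ 0.595 -0.134  0.092]
(300, 70) [ 0.674 -0.098  0.25 ]
(260, 75) [0.737 0.002 0.068]
(400, 120) [ 0.625 -0.306  0.106]
(250, 20) [0.861 0.024 0.077]
(270, 40) [ 0.694 -0.054  0.318]
(440, 160) [ 0.54  -0.394  0.096]
```

View pics/topz.png

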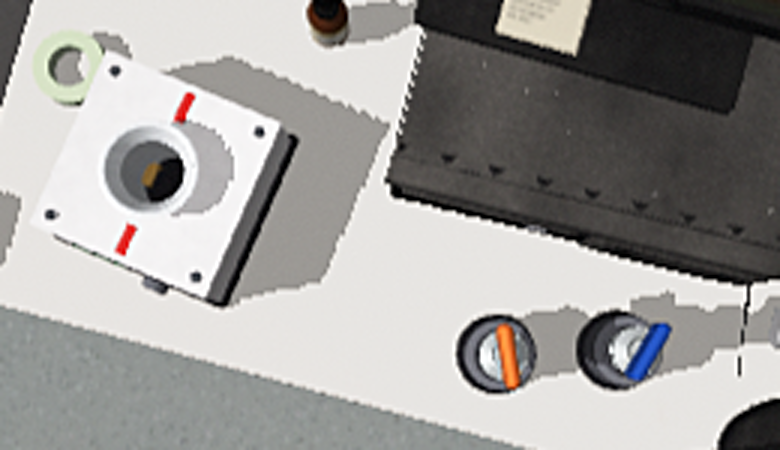

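Run:
```python
from h import *
for n in ("top","side"):
    P=cloud(np.load(n+".npy",allow_pickle=True).item()).reshape(-1,3)
    M=P[(P[:,2]>.15)&(P[:,0]>.3)&(P[:,0]<1.0)&(P[:,1]<.3)&(P[:,1]>-.6)]
    for s in [(.525,.061),(.46,-.07),(.393,-.195)]:
        d=np.hypot(M[:,0]-s[0],M[:,1]-s[1]); i=d.argsort()[:400:80]; print(n,s,d[i].round(3),M[i].round(3).tolist())
```

```text
top (0.525, 0.061) [0.142 0.144 0.145 0.145 0.145] [[0.551, 0.201, 0.29], [0.555, 0.202, 0.3], [0.555, 0.203, 0.308], [0.556, 0.203, 0.234], [0.572, 0.198, 0.32]]
top (0.46, -0.07) [0.087 0.087 0.087 0.087 0.087] [[0.401, -0.134, 0.908], [0.401, -0.134, 0.908], [0.401, -0.134, 0.908], [0.401, -0.134, 0.908], [0.401, -0.134, 0.908]]
top (0.393, -0.195) [0.062 0.062 0.062 0.062 0.062] [[0.401, -0.134, 0.908], [0.401, -0.134, 0.908], [0.401, -0.134, 0.908], [0.401, -0.134, 0.908], [0.401, -0.134, 0.908]]
side (0.525, 0.061) [0.139 0.144 0.144 0.145 0.145] [[0.551, 0.198, 0.154], [0.554, 0.202, 0.293], [0.533, 0.205, 0.159], [0.564, 0.2, 0.275], [0.569, 0.199, 0.161]]
side (0.46, -0.07) [0.205 0.211 0.215 0.218 0.221] [[0.658, -0.121, 0.21], [0.671, -0.077, 0.213], [0.659, -0.152, 0.233], [0.65, -0.178, 0.227], [0.681, -0.064, 0.227]]
side (0.393, -0.195) [0.235 0.24  0.242 0.244 0.246] [[0.617, -0.264, 0.217], [0.629, -0.233, 0.228], [0.635, -0.21, 0.226], [0.619, -0.286, 0.227], [0.632, -0.254, 0.253]]
```

Call:
{"op": "arm_command", "data": {
  "xyz": [
    [0,0,0],
    [0,0,0],
    [0,0,0],
    [0,0,0],
    [0,0,0],
    [0,0,0],
    [0,0,0],
    [0,0,0],
    [0,0,0],
    [0,0,0],
    [0,0,0],
    [0,0,0],
    [0,0,0],
    [0,0,0],
    [0,0,0],
    [0,0,0],
    [0,0,0],
    [0,0,0],
    [0,0,0],
    [0,0,0]
  ],
  "spin": [8.2,8.2,8.2,8.2,8.2,8.2,8.2,8.2,8.2,8.2,8.2,8.2,8.2,8.2,8.2,8.2,8.2,8.2,8.2,8.2],
  "jaw": 0,
  "squeeze": 30
}}

```text
time: 2.1
tool_pos: [0.2058, -0.4829, 0.4043]
tool_rot: [3.14, -0.0, -3.012]
contact_force: [-0.5, 0.4, -0.2]
opening: 0.0461
grip_force: 0.0
```

Run:
```python
from h import *
t=np.load("top.npy",allow_pickle=True).item(); s=np.load("side.npy",allow_pickle=True).item()
P=cloud(t)
for u,v in [(165,98),(158,118),(150,142),(143,162),(138,178),(170,140),(180,110),(160,165),(200,40),(185,150),(120,100)]: print(u,v,P[v-1:v+2,u-1:u+2].reshape(-1,3)[[0,4,8]].round(3).tolist())
P=cloud(s)
for u,v in [(342,60),(370,62),(404,70),(404,100),(402,120),(365,90),(420,90)]: print("s",u,v,P[v,u].round(3))
a=cv2.resize(s["img"][30:180,280:440],None,fx=4,fy=4)[:590]
b=cv2.resize(t["img"][60:220,120:280],None,fx=4,fy=4)[:590,:]
a=cv2.resize(a,(400,375));b=cv2.resize(b,(400,375))
cv2.imwrite("pics/panel.png",np.hstack([a,b])[:,:,::-1])
```

```text
165 98 [[0.654, 0.177, 0.162], [0.652, 0.176, 0.16], [0.652, 0.176, 0.156]]
158 118 [[0.612, 0.188, 0.167], [0.611, 0.188, 0.162], [0.61, 0.187, 0.159]]
150 142 [[0.563, 0.201, 0.17], [0.562, 0.201, 0.166], [0.56, 0.199, 0.165]]
143 162 [[0.552, 0.293, -0.0], [0.55, 0.292, -0.002], [0.521, 0.213, 0.163]]
138 178 [[0.513, 0.305, -0.001], [0.508, 0.29, 0.024], [0.505, 0.288, 0.024]]
170 140 [[0.585, 0.193, 0.092], [0.584, 0.194, 0.084], [0.583, 0.193, 0.081]]
180 110 [[0.653, 0.175, 0.086], [0.652, 0.175, 0.081], [0.653, 0.176, 0.072]]
160 165 [[0.528, 0.209, 0.102], [0.527, 0.21, 0.095], [0.526, 0.209, 0.091]]
200 40 [[0.81, 0.135, 0.088], [0.81, 0.134, 0.084], [0.81, 0.133, 0.079]]
185 150 [[0.581, 0.194, -0.001], [0.579, 0.192, -0.003], [0.577, 0.189, -0.002]]
120 100 [[0.602, 0.191, 0.303], [0.601, 0.191, 0.301], [0.601, 0.192, 0.296]]
s 342 60 [0.526 0.532 0.018]
s 370 62 [0.579 0.197 0.167]
s 404 70 [0.654 0.174 0.16 ]
s 404 100 [0.665 0.18  0.084]
s 402 120 [0.667 0.175 0.033]
s 365 90 [0.574 0.196 0.098]
s 420 90 [0.696 0.168 0.116]
```

View pics/panel.png

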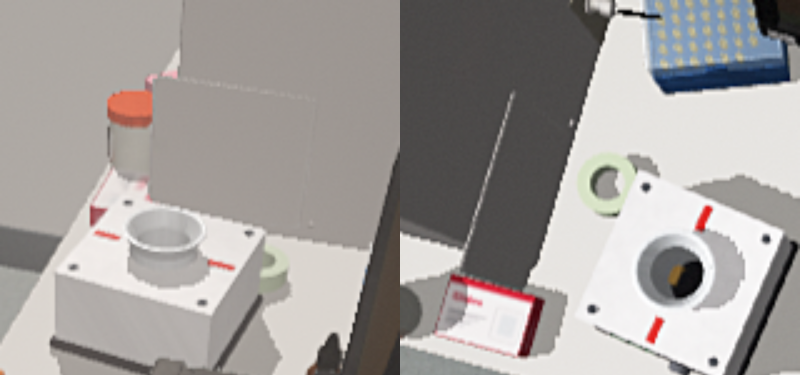

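Call:
{"op": "arm_command", "data": {
  "xyz": [
    [19,29,0],
    [19,29,0],
    [19,29,0],
    [19,29,0],
    [19,29,0],
    [19,29,0],
    [19,29,0],
    [19,29,0],
    [19,29,0],
    [16.5,27,0],
    [0,0,-25],
    [0,0,-25],
    [0,0,0],
    [0,0,0]
  ],
  "spin": [0,0,0,0,0,0,0,0,0,0,0,0,0,0]
}}

```text
time: 3.5
tool_pos: [0.3934, -0.1951, 0.3549]
tool_rot: [3.141, -0.001, -3.018]
contact_force: [0.7, -0.2, 1.1]
opening: 0.0459
grip_force: 0.0
```

Run:
```python
from h import *
c=read_camera("wrist"); save(c,"w1.png"); o=observe(); print(o["qpos"],o["tool_pos"],o["tool_rot"])
# predicted pixels of head centre & ends
T=np.linalg.inv(np.array(c["world_from_camera"]))
for s in (-.022,0,.022):
    a=np.radians(7.5); p=T@np.array([.3933+s*np.cos(a),-.195+s*np.sin(a),.143,1])
    x,y,z=p[0],-p[1],-p[2]; r=np.hypot(x,y); th=np.arctan2(r,z); print(c["cx"]+c["fx"]*th*x/r,c["cy"]+c["fy"]*th*y/r)
```

```text
[-6.35516269e-01  2.37670506e-01  1.82171630e+00  1.20446719e-04
  1.08142916e+00 -2.32953725e+00] [ 0.39353861 -0.19532016  0.35555269] [-3.14113547e+00  6.36812272e-04 -3.01842443e+00]
315.0794182851672 191.177080795022
315.360003722589 223.6092068252815
315.6317490547013 253.78932236367353
```

View pics/w1.png

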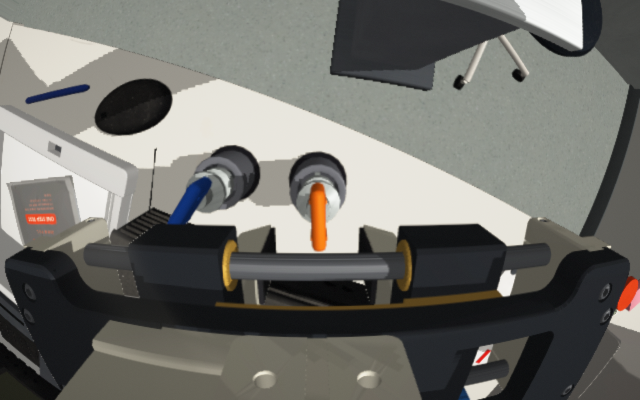

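The head spans (317,183)–(320,248) between the fingers, as predicted, with the blue pin clear to the left. Descend and grip.

Call:
{"op": "arm_command", "data": {
  "xyz": [
    [0,1,-15],
    [0,0,-15],
    [0,0,-15],
    [0,0,-10],
    [0,0,-8],
    [0,0,0]
  ],
  "spin": [0,0,0,0,0,0]
}}

```text
time: 4.15
tool_pos: [0.3933, -0.1941, 0.2914]
tool_rot: [3.141, -0.001, -3.018]
contact_force: [0.2, -0.4, 0.4]
opening: 0.046
grip_force: 0.0
```

Call:
{"op": "arm_command", "data": {
  "xyz": [
    [0,0,0],
    [0,0,0],
    [0,0,0],
    [0,0,0],
    [0,0,0],
    [0,0,0]
  ],
  "spin": [0,0,0,0,0,0],
  "jaw": -1,
  "squeeze": 40
}}

```text
time: 4.75
tool_pos: [0.3935, -0.194, 0.2922]
tool_rot: [-3.141, 0.001, -3.018]
contact_force: [-0.4, 0.5, 4.4]
opening: 0.0094
grip_force: 41.3
```

Call:
{"op": "arm_command", "data": {
  "xyz": [
    [0,0,8],
    [0,0,12],
    [0,0,15],
    [0,0,15],
    [0,0,15],
    [0,0,15],
    [0,0,15],
    [0,0,15],
    [0,0,15],
    [0,0,0],
    [0,0,0]
  ],
  "spin": [0,0,0,0,0,0,0,0,0,0,0]
}}

```text
time: 5.85
tool_pos: [0.3931, -0.1938, 0.4164]
tool_rot: [3.141, -0.0, -3.018]
contact_force: [0.7, -0.4, -2.0]
opening: 0.0098
grip_force: 41.0
```

Run:
```python
from h import *
c=read_camera("side"); np.save("side1.npy",c,allow_pickle=True); save(c,"s1.png",(180,90,380,290),3)
c=read_camera("top"); P=cloud(c); np.save("top1.npy",c,allow_pickle=True)
print(observe()["tool_pos"],observe()["contact_force"])
```

```text
[ 0.39306402 -0.19382279  0.41587871] [ 0.93611429  0.10123715 -2.03302   ]
```

View pics/s1.png

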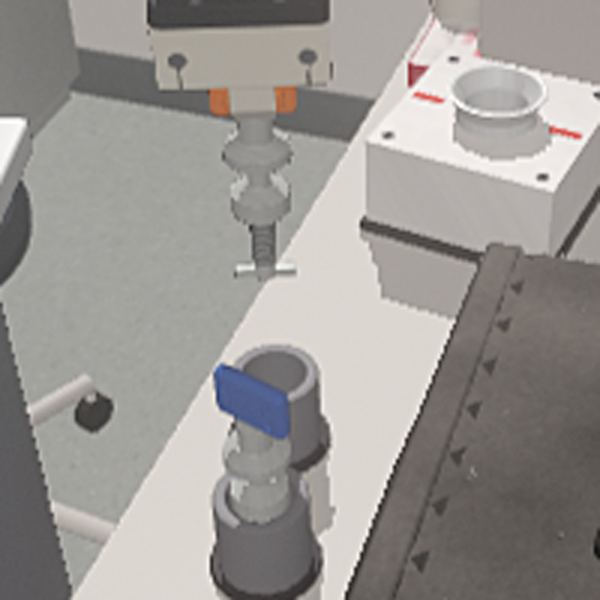

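The screw is gripped and out; wing foot spans (236,271)–(295,269) in the crop, the blue pin untouched. Checking tilt against projection.

Run:
```python
from h import *
c=np.load("side1.npy",allow_pickle=True).item(); P=cloud(c); T=np.linalg.inv(np.array(c["world_from_camera"]))
a=np.radians(7.1)
def pr(p):
    q=T@np.array([*p,1]); return np.array([c["cx"]+c["fx"]*q[0]/-q[2],c["cy"]-c["fy"]*q[1]/-q[2]])
def cr(p): return ((pr(p)-[180,90])*3).round(1)
for s in (-.017,0,.017): print("foot",cr([.3931+s*np.cos(a),-.194+s*np.sin(a),.132+.003]))
for s in (-.022,0,.022): print("head",cr([.3931+s*np.cos(a),-.194+s*np.sin(a),.132+.108]))
R=P[90+258//3:90+284//3,180+232//3:180+300//3].reshape(-1,3); R=R[(R[:,2]>.1)]; 
print(len(R),R.min(0).round(4),R.max(0).round(4),np.median(R,0).round(4))
R=P[90+85//3:90+284//3,180+205//3:180+300//3].reshape(-1,3)
for z in np.arange(.13,.26,.008):
    r=R[(abs(R[:,2]-z)<.004)&(abs(R[:,1]+.19)<.05)]
    if len(r)>2: print(z.round(3),len(r),"x %.4f..%.4f"%(r[:,0].min(),r[:,0].max()),"ymin %.4f"%r[:,1].min(),"mean",r[:,:2].mean(0).round(4))
```

```text
foot [232.4 270.9]
foot [263.3 269.5]
foot [294.2 268.1]
head [206.7 108.1]
head [250.9 106.4]
head [294.9 104.8]
117 [ 0.3771 -0.7749  0.1313] [ 0.4894 -0.1898  0.6088] [ 0.3942 -0.1978  0.1373]
0.13 18 x 0.3789..0.4100 ymin -0.1999 mean [ 0.3948 -0.1969]
0.138 78 x 0.3771..0.4102 ymin -0.2014 mean [ 0.3937 -0.1967]
0.146 28 x 0.3875..0.3996 ymin -0.2017 mean [ 0.394  -0.1986]
0.154 28 x 0.3881..0.4000 ymin -0.2020 mean [ 0.3945 -0.1988]
0.162 38 x 0.3869..0.4003 ymin -0.2012 mean [ 0.3946 -0.1982]
0.17 17 x 0.3874..0.3989 ymin -0.2007 mean [ 0.3937 -0.1988]
0.178 43 x 0.3795..0.4091 ymin -0.2105 mean [ 0.3955 -0.206 ]
0.186 107 x 0.3791..0.4094 ymin -0.2120 mean [ 0.3955 -0.2035]
0.194 132 x 0.3810..0.4092 ymin -0.2103 mean [ 0.3948 -0.1989]
0.202 13 x 0.3900..0.3993 ymin -0.2016 mean [ 0.3952 -0.1992]
0.21 44 x 0.3772..0.4115 ymin -0.2133 mean [ 0.3967 -0.2073]
0.218 202 x 0.3765..0.4113 ymin -0.2130 mean [ 0.3949 -0.2017]
0.226 52 x 0.3854..0.4023 ymin -0.2070 mean [ 0.3949 -0.201 ]
0.234 49 x 0.3856..0.4025 ymin -0.2036 mean [ 0.3946 -0.2009]
0.242 77 x 0.3737..0.4150 ymin -0.2100 mean [ 0.3948 -0.2005]
0.25 105 x 0.3723..0.4153 ymin -0.2181 mean [ 0.3953 -0.2051]
0.258 76 x 0.3860..0.4128 ymin -0.2178 mean [ 0.3974 -0.2152]
```

Call:
{"op": "arm_command", "data": {
  "xyz": [
    [4,8,2],
    [8,15,3],
    [8,15,3],
    [8,15,2],
    [8,15,0],
    [8,15,0],
    [8,15,0],
    [8,15,0],
    [8,15,0],
    [8,15,0],
    [8,15,0],
    [8,15,0],
    [8,15,0],
    [8,15,0],
    [8,15,0],
    [7,15,0],
    [5,12,0],
    [4,10,0],
    [0,0,0],
    [0,0,0]
  ],
  "spin": [-1.7,-1.7,-1.7,-1.7,-1.7,-1.7,-1.7,-1.7,-1.7,-1.7,-1.7,-1.7,-1.7,-1.7,-1.7,-1.7,-1.7,-1.5,0,0]
}}

```text
time: 7.95
tool_pos: [0.5252, 0.0609, 0.4259]
tool_rot: [-3.141, -0.002, 2.736]
contact_force: [-0.0, -0.1, -1.8]
opening: 0.0098
grip_force: 41.0
```

Run:
```python
from h import *
c=read_camera("side"); np.save("side2.npy",c,allow_pickle=True); save(c,"s2.png",(270,30,430,180),4); o=observe()
print(o["tool_pos"],o["tool_rot"],o["qpos"],o["contact_force"],o["opening"])
P=cloud(c); R=P[30:150,290:400].reshape(-1,3)
for z in np.arange(.106,.26,.008):
    r=R[(abs(R[:,2]-z)<.004)&(np.hypot(R[:,0]-.525,R[:,1]-.06)<.03)]
    if len(r)>2: print(z.round(3),len(r),"x %.4f..%.4f"%(r[:,0].min(),r[:,0].max()),"ymin %.4f"%r[:,1].min())
```

```text
[0.52516094 0.06069769 0.4261399 ] [-3.14090749e+00 -1.09680944e-03  2.73521540e+00] [-2.98936855e-02  3.33061439e-01  1.47679090e+00 -2.40709516e-04
  1.33301222e+00 -1.19425629e+00] [-0.25480464 -0.32412113 -2.52175399] 0.009827485204985487
0.138 10 x 0.5171..0.5416 ymin 0.0528
0.146 54 x 0.5107..0.5413 ymin 0.0513
0.154 20 x 0.5203..0.5309 ymin 0.0524
0.162 21 x 0.5200..0.5322 ymin 0.0525
0.17 28 x 0.5195..0.5319 ymin 0.0504
0.178 20 x 0.5193..0.5316 ymin 0.0533
0.186 25 x 0.5108..0.5406 ymin 0.0450
0.194 61 x 0.5105..0.5402 ymin 0.0429
0.202 90 x 0.5103..0.5397 ymin 0.0416
0.21 22 x 0.5198..0.5314 ymin 0.0545
0.218 16 x 0.5093..0.5421 ymin 0.0427
0.226 119 x 0.5089..0.5420 ymin 0.0411
0.234 40 x 0.5165..0.5339 ymin 0.0485
0.242 37 x 0.5177..0.5333 ymin 0.0496
0.25 58 x 0.5059..0.5457 ymin 0.0445
0.258 74 x 0.5056..0.5452 ymin 0.0378
```

View pics/s2.png

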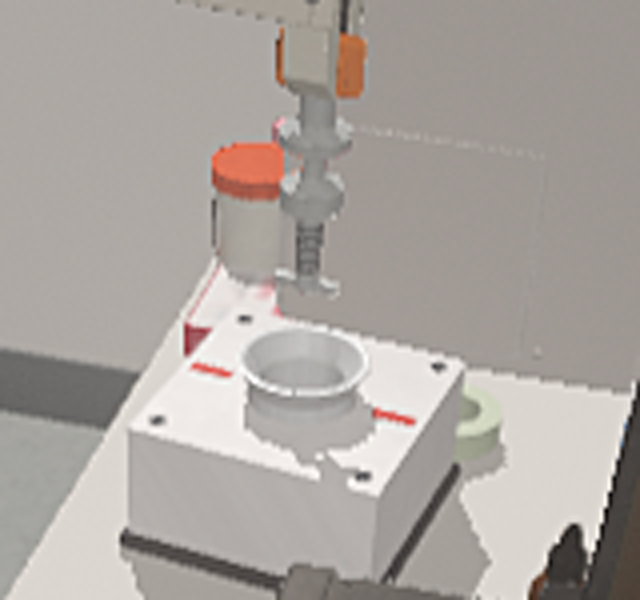

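The screw hangs centred over the mouth (axis x 0.5255, mouth 0.5256), wings along the marks.

Call:
{"op": "arm_command", "data": {
  "xyz": [
    [0,0.5,-10],
    [0,0,-12],
    [0,0,-12],
    [0,0,-12],
    [0,0,-10],
    [0,0,-10],
    [0,0,-10],
    [0,0,0]
  ],
  "spin": [0,0,0,0,0,0,0,0]
}}

```text
time: 8.8
tool_pos: [0.525, 0.0615, 0.3492]
tool_rot: [-3.141, -0.003, 2.735]
contact_force: [-0.3, -1.0, -2.2]
opening: 0.0097
grip_force: 41.0
```

Call:
{"op": "arm_command", "data": {
  "xyz": [
    [0,0,-8],
    [0,0,-8],
    [0,0,-8],
    [0,0,-8],
    [0,0,-6],
    [0,0,0]
  ],
  "spin": [0,0,0,0,0,0]
}}

```text
time: 9.4
tool_pos: [0.5251, 0.0615, 0.3117]
tool_rot: [-3.141, -0.002, 2.735]
contact_force: [-0.6, -0.1, -3.1]
opening: 0.0094
grip_force: 41.0
```

Call:
{"op": "arm_command", "data": {
  "xyz": [
    [0,0,-3],
    [0,0,-2],
    [0,0,0]
  ],
  "spin": [0,0,0]
}}

```text
time: 9.7
tool_pos: [0.5253, 0.0615, 0.3076]
tool_rot: [3.142, -0.0, 2.735]
contact_force: [0.4, -0.4, -1.8]
opening: 0.0096
grip_force: 41.0
```

Call:
{"op": "arm_command", "data": {
  "xyz": [
    [0,0,-4],
    [0,0,-3],
    [0,0,-2],
    [0,0,0]
  ],
  "spin": [0,0,0,0]
}}

```text
time: 10.1
tool_pos: [0.5252, 0.0615, 0.2984]
tool_rot: [-3.141, -0.001, 2.735]
contact_force: [0.1, -0.4, -1.2]
opening: 0.0097
grip_force: 41.0
```

Call:
{"op": "arm_command", "data": {
  "xyz": [
    [0,0,-1],
    [0,0,-1],
    [0,0,0]
  ],
  "spin": [0,0,0]
}}

```text
time: 10.4
tool_pos: [0.5253, 0.0615, 0.2966]
tool_rot: [3.142, -0.0, 2.735]
contact_force: [0.2, -0.3, -1.7]
opening: 0.0098
grip_force: 41.0
```

Call:
{"op": "arm_command", "data": {
  "xyz": [
    [0,0,-1],
    [0,0,-1],
    [0,0,0]
  ],
  "spin": [0,0,0]
}}

```text
time: 10.7
tool_pos: [0.5253, 0.0615, 0.2946]
tool_rot: [-3.142, -0.0, 2.735]
contact_force: [0.7, -0.9, -1.5]
opening: 0.0097
grip_force: 41.0
```

Call:
{"op": "arm_command", "data": {
  "xyz": [
    [0,0,-1],
    [0,0,0]
  ],
  "spin": [0,0]
}}

```text
time: 10.9
tool_pos: [0.5254, 0.0615, 0.2942]
tool_rot: [3.141, 0.001, 2.735]
contact_force: [-1.5, 0.0, 3.1]
opening: 0.0099
grip_force: 41.2
```

Floor contact at the expected height. Quarter turn clockwise.

Call:
{"op": "arm_command", "data": {
  "xyz": [
    [0,0,0.3],
    [0,0,0],
    [0,0,0],
    [0,0,0],
    [0,0,0],
    [0,0,0],
    [0,0,0],
    [0,0,0],
    [0,0,0]
  ],
  "spin": [-4,-6,-6,-6,-6,-6,-6,-5,0]
}}

```text
time: 11.8
tool_pos: [0.5256, 0.0615, 0.2942]
tool_rot: [3.141, 0.0, 1.948]
contact_force: [0.2, -0.2, 0.4]
opening: 0.0096
grip_force: 41.1
```

Call:
{"op": "arm_command", "data": {
  "xyz": [
    [0,0,0],
    [0,0,0],
    [0,0,0],
    [0,0,0],
    [0,0,0],
    [0,0,0],
    [0,0,0],
    [0,0,0],
    [0,0,0],
    [0,0,0]
  ],
  "spin": [-6,-6,-6,-6,-6,-6,-5,-4,0,0]
}}

```text
time: 12.8
tool_pos: [0.5255, 0.0615, 0.2942]
tool_rot: [3.141, -0.0, 1.167]
contact_force: [1.0, -1.3, 0.8]
opening: 0.0097
grip_force: 41.1
```

Call:
{"op": "arm_command", "data": {
  "xyz": [
    [0,0,0],
    [0,0,0],
    [0,0,0],
    [0,0,0],
    [0,0,0],
    [0,0,0]
  ],
  "spin": [0,0,0,0,0,0],
  "jaw": 0.1
}}

```text
time: 13.4
tool_pos: [0.5253, 0.0615, 0.2939]
tool_rot: [-3.141, 0.0, 1.164]
contact_force: [-0.2, -0.6, 0.0]
opening: 0.0496
grip_force: 0.0
```

Call:
{"op": "arm_command", "data": {
  "xyz": [
    [0,0,5],
    [0,0,10],
    [0,0,20],
    [0,0,25],
    [0,0,25],
    [0,0,25],
    [-25,-10,10],
    [-30,-25,0],
    [-30,-30,0],
    [-30,-30,0],
    [-30,-30,0],
    [0,0,0]
  ],
  "spin": [0,0,0,0,0,0,0,0,0,0,0,0]
}}

```text
time: 14.6
tool_pos: [0.3777, -0.0655, 0.415]
tool_rot: [3.141, 0.001, 1.16]
contact_force: [0.6, -0.4, 1.3]
opening: 0.0505
grip_force: 0.0
```

Run:
```python
from h import *
s=read_camera("side"); t=read_camera("top"); 
a=cv2.resize(s["img"][70:190,230:390],(400,300)); b=cv2.resize(t["img"][110:230,160:320],(400,300))
cv2.imwrite("pics/end.png",np.hstack([a,b])[:,:,::-1])
for n,c in (("t",t),("s",s)):
    P=cloud(c); h=cv2.cvtColor(c["img"],cv2.COLOR_RGB2HSV).astype(int)
    m=(h[...,0]>6)&(h[...,0]<22)&(h[...,1]>130)&(h[...,2]>60)&(np.hypot(P[...,0]-.525,P[...,1]-.06)<.04)&(P[...,2]>.11)&(P[...,2]<.17)
    q=P[m]
    if len(q)<5: continue
    z=np.percentile(q[:,2],95); q=q[q[:,2]>z-.006]; print(n,len(q),z,cv2.minAreaRect((q[:,:2]*1000).astype(np.float32)))
print(observe()["tool_pos"])
```

```text
t 96 0.14486434039168153 ((532.8936157226562, 57.46257781982422), (42.513919830322266, 10.30274486541748), 67.74298095703125)
s 49 0.14426003841936266 ((534.9944458007812, 54.818931579589844), (41.76772689819336, 7.787517070770264), 69.39221954345703)
[ 0.38002241 -0.06394324  0.41507761]
```

View pics/end.png

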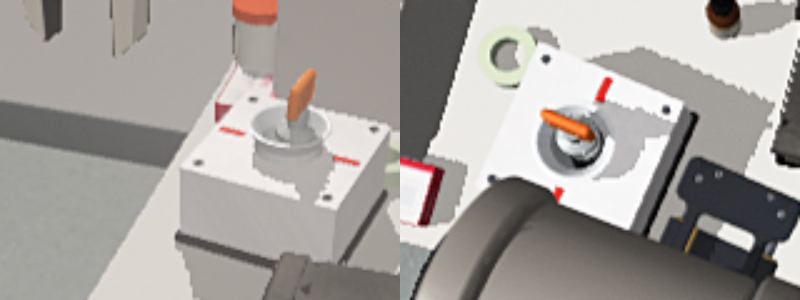

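The head lies across the marks (crop right, (568,124)), leaning slightly. Quick check of the lean and of rest, with the gripper drawn well clear.

Run:
```python
from h import *
from scipy.optimize import least_squares
for k in range(2):
  for n in ("top","side"):
    c=read_camera(n); P=cloud(c); h=cv2.cvtColor(c["img"],cv2.COLOR_RGB2HSV).astype(int)
    near=np.hypot(P[...,0]-.53,P[...,1]-.058)<.04
    o=(h[...,0]>6)&(h[...,0]<22)&(h[...,1]>130)&(h[...,2]>60)&near&(P[...,2]>.138)&(P[...,2]<.16)
    r=cv2.minAreaRect((P[o][:,:2]*1000).astype(np.float32)); print(n,np.round(r[0],1),np.round(r[2],1))
    if k==0:
      m=near&(P[...,2]<.110)&(np.hypot(P[...,0]-.5248,P[...,1]-.0608)<.024)
      q=P[m]
      for z in np.arange(.02,.11,.008):
        w=q[abs(q[:,2]-z)<.004]
        if len(w)>3: print("  z%.3f n%d"%(z,len(w)),"x %.4f %.4f y %.4f %.4f"%(w[:,0].min(),w[:,0].max(),w[:,1].min(),w[:,1].max()))
      # tilt from head top normal / head side faces
      hp=P[(h[...,0]>4)&(h[...,0]<22)&(h[...,1]>120)&near&(P[...,2]>.112)&(P[...,2]<.138)]
      a=np.radians(-23.3); ux=np.array([np.cos(a),np.sin(a)])
      for z in (.116,.122,.128,.134):
        w=hp[abs(hp[:,2]-z)<.003]
        if len(w)>3: print("  head z",z,len(w),"along-x mean %.4f, along-y %.4f..%.4f"%((w[:,:2]@ux).mean(),(w[:,:2]@[-ux[1],ux[0]]).min(),(w[:,:2]@[-ux[1],ux[0]]).max()))
print(observe()["time"])
```

```text
top [532.7  57.1] 67.4
  z0.020 n7 x 0.5115 0.5467 y 0.0560 0.0836
  z0.036 n5 x 0.5097 0.5213 y 0.0783 0.0832
  z0.044 n5 x 0.5126 0.5224 y 0.0798 0.0833
  z0.052 n9 x 0.5073 0.5249 y 0.0486 0.0844
  z0.060 n18 x 0.5111 0.5335 y 0.0444 0.0832
  z0.068 n34 x 0.5072 0.5345 y 0.0439 0.0840
  z0.076 n10 x 0.5090 0.5371 y 0.0774 0.0839
  z0.084 n23 x 0.5009 0.5428 y 0.0374 0.0839
  z0.092 n58 x 0.5126 0.5478 y 0.0411 0.0844
  z0.100 n65 x 0.5125 0.5448 y 0.0418 0.0762
  head z 0.128 4 along-x mean 0.4656, along-y 0.2423..0.2520
  head z 0.134 9 along-x mean 0.4651, along-y 0.2419..0.2778
side [535.2  55. ] 65.6
  z0.076 n11 x 0.5071 0.5139 y 0.0727 0.0793
  z0.084 n20 x 0.5025 0.5155 y 0.0601 0.0808
  z0.092 n60 x 0.5046 0.5473 y 0.0405 0.0832
  z0.100 n69 x 0.5150 0.5447 y 0.0393 0.0687
  z0.108 n17 x 0.5251 0.5416 y 0.0486 0.0567
  head z 0.122 16 along-x mean 0.4695, along-y 0.2409..0.2696
  head z 0.128 23 along-x mean 0.4714, along-y 0.2424..0.2770
  head z 0.134 23 along-x mean 0.4714, along-y 0.2417..0.2753
top [532.7  57. ] 65.5
side [535.4  56.2] 68.9
14.9
```

At rest: lean about 3.7°, foot near the axis, head at about 67° (across the marks). All within limits.

```bash
python3 -c "
from cell import *
print(hand_in())"
```

```text
the job is handed in; nothing more can be done
None
```

I handed the job in at about 15 s of the 42 s; no verdict came back. By my last measurements the lock screw is on the well bottom, turned across the red marks and released, leaning about 4° (limit 10°). The blue pin was not touched.

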